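# Close down the ink dispenser: zero the dose counter and stopper the flask

### The arm

A 6-joint arm with a two-finger parallel gripper is mounted at the origin on the work surface. World frame = base frame: x ahead of the robot, y to its left, z up, the work surface at z = 0. Lengths are in m, angles in rad, forces in N, time in s.
With the tool pointing down it reaches from about 0.275 to 0.825 m from the base axis. Payload 5.2 kg.
Tool frame: the origin (TCP) lies between the finger pads; the fingertips stand 11 mm ahead of it and the grasp point (between the pads) lies 8 mm behind it (manip.finger_overhang is the distance from the TCP to the fingertips, in m); z points along the fingers, y is the line along which they close (so a half turn about z gives the same grasp; the last joint's range is limited). The gripper opens to 93 mm and grips with 3 to 60 N. Pads are 15 mm wide; open, the fingers measure 128 mm over their backs; the gripper's body (75 mm by 188 mm) begins 65 mm behind the grasp point.
Start: joints at [-1.521, 0.259, 1.535, -0, 1.348, -0.203], TCP at [0.138, -0.533, 0.23] pointing down, gripper open.
Joint ranges: [-3.14, 3.14], [-0.91, 2.08], [0.19, 2.58], [-1.22, 4.36], [0.22, 2.71], [-3.12, 3.12]. Speed limits (rad/s): [2.57, 2.57, 3.14, 3.14, 3.14, 3.14].

### API

Orientations are given as a rotation vector (axis times angle).
In Python, from plant import readout, vision, ticket, manip gives the robot as it stands.
- The arm moves only by the tool jog_arm, never from a script. Its argument "series" is a list of rows, each an object with "jaw": the closure, from -1 (fully open) to 1 (shut); "slide": the shift along the world's x, y, z as a fraction of full scale, a list of three; "roll": the turn about the world's z as a fraction of full scale. A call has exactly 5 rows; each row is the pose to reach, as a shift and turn from the pose commanded when the call began; what a row does not reach only later rows make up. Full scale, the value 1, is 0.3 m for a shift and 60 degrees for a turn. A row lasts 1/8 s, in which the tool goes at most 62.5 mm and 10.7 degrees, less where a joint would pass 70% of its speed; a pose out of reach is approached as far as the arm can. A call with a number of a shift or a turn outside -1 to 1 is refused whole. A call with a gripper value outside its range is refused whole. The fingers move at their own pace and stop on an object; "newtons" is the grip in N (left out, the last holds). Time passes only in rows, so rows that repeat a pose let the fingers close, or fill a call up. It gives the time, the measured TCP pose, the force, the opening and the grip force at its end, in the units of the state.
- readout.get_obs(): the state, without advancing time (a new reading comes with each control period).
- vision.grab_frame(name): name is "side" or "top" or "wrist"; returns (picture, depth): 480x640x3 uint8, red, green, blue; 480x640 float32, m along the optical axis (not along the pixel's ray), 0 where there is no reading.
- vision.get_calibration(name): a dict with "mtx" (3x3 intrinsics, pixels), "position" and "rotation" of the camera in the world. Camera axes: x right, y down, z forward; pixel columns grow to the right and rows downward; lengths in m; the calibration is good to about 2 mm. A picture is of the moment at which its call begins: read the wrist's pose just before it. get_calibration takes no time and is no camera call; for the wrist camera it gives the pose at the moment of the call.
- ticket.close_job(): hands the job in; it is judged then, once.
Trained networks look in the newest picture that a camera, given by its name, has taken for a name from the list of things; names that differ only in an ending like _2 or _b are one class to them, and where a whole thing is asked for, a point or a joint stands for the part that bears it (a point fixed in the world has none). Each returns a list of dicts, best first, with "score" (0 to 1); they miss things now and then, are a little off and sometimes report something else, mostly with a low value. They report only what shows in the picture. A call takes as long as a camera call. They do not tell look-alikes from the thing itself.
- vision.regions_of(camera, thing): "region" (480x640 bool, what is visible of it) and "bbox" ([left, top, right, bottom] in pixels, round what is visible of it).
The state is a dict: "time_s": time; "joints": joint angles; "qd": joint speeds; "joint_efforts": joint torques, N m; "eef_pos": TCP position; "ee_rot": TCP orientation; "wrist_force": force on the tool from outside, world axes, zero at the start; "torque": the same for the moment, N m; "finger_gap": opening from 0.0 (shut) to 1.0 (fully open); "grasp_force": force on a finger pad.
Only numpy, scipy, OpenCV 4.12 (cv2) and the standard library are available. Lean on these libraries where they do the work, as an engineer would, in place of code of your own. Each camera call takes 0.05 s, during which the arm holds its last target. There are 200 camera calls.

### The job

The ink batch is finished, so close down the station: turn the red pointer knob of the dose counter anticlockwise, back to its zero stop at the green mark, and put the orange stopper fully home and upright in the neck of the blue ink flask, with the flask left standing on the table. Do not disturb the paint jars.

Things in the scene. Friction and masses are not known exactly. Their poses are not given: they have to be found in the camera images.
- dispenser: ink dispenser, fixed: grey console 170 deep (x), 190 wide (y); its face slopes 30 degrees, from 30 mm high at the front to 117 at the back, and carries a white dial 148 across, centred at x -10, z 73. To its left (y 96 to 196) a pump, 190 tall, with a spout, on a black foot reaching x -85 to 85. Origin under the console's centre at table height; x from front (robot's side) to back, z up; mm.
- counter (a joint): angle of the red pointer knob, rad: 0 at the zero stop (pointer nose, at the white-striped end of the bar, at the green mark, up the slope; it can go no farther), growing to 4.7 as it turns clockwise seen facing the dial. Starts between 1.0 and 2.8 and stays where it is left (friction about 0.05 N m).
- counter_grip (a point): grip point on the red knob's axis. The knob is a bar 66 mm long, 18 thick, 36 high on a disc 68 across: bar top 13 mm above this point, disc top 23 below it, dial 36 below it. Axes turn with the knob: z is its axis, out of the dial (30 degrees from vertical, leaning to the robot's side), x along the bar to its white-striped pointer end (nose 50 mm from the axis), y across the bar (pinch along y).
- zero_mark (a point): the green zero mark on the white dial, on the dial's face, 62 mm up the slope from the knob's axis. A steel stop pin stands just beyond it.
- flask: blue flask, open, loose, standing on the table: body 96 mm across, shoulder from 68 to 85 mm high, then a neck 62 mm across outside and 52 mm inside up to the rim at 115 mm. Origin at the centre of its underside, z up. About 0.55 kg.
- stopper: orange stopper, loose, 80 mm tall, standing on its narrow end: tapered plug 32 mm tall (40 mm across below, 48 above), collar 68 across and 8 thick, then a round grip 28 across and 40 tall. Origin at the centre of the plug's underside, z up its axis. Fully home, the collar rests on the flask's rim and this origin is 83 mm above the flask's origin. About 0.12 kg.
- jar_yellow: a closed yellow plastic paint jar with a white lid, 64 mm across and 95 mm tall, loose, standing upright; origin at the centre of its underside. A bystander.
- jar_magenta: a closed magenta plastic paint jar with a white lid, 64 mm across and 95 mm tall, loose, standing upright; origin at the centre of its underside. A bystander.
- jar_black: a closed black plastic paint jar with a white lid, 64 mm across and 95 mm tall, loose, standing upright; origin at the centre of its underside. A bystander.
Things that resemble listed ones, but are neither listed nor needed, are in the scene too. Of the things like the stopper, leave any that is turquoise; of the rest the smaller one is meant.

How it is judged:
At the end, for the whole second after the job is handed in: The counter knob is within 0.08 rad (about 4.5 degrees) of its zero stop; the stopper stands in the flask's neck with its collar on the rim (height within about 4 mm, axis within 8 mm and 4.5 degrees of the flask's); the flask stands upright on the table; both are at rest (value of joint counter below 0.08 rad and z of stopper in the frame of flask between 0.079 and 0.0865 m and horizontal distance between stopper and flask below 0.008 m and angle between the z axis of stopper and the z axis of flask, either way round below 0.08 rad and angle between flask's own z axis and vertical below 0.08 rad and height (world z) of flask between -0.01 and 0.01 m and linear speed of each of stopper, flask below 0.02 m/s); the robot touches nothing.
It fails at once if the yellow paint jar is moved by more than 30 mm or tipped (distance of jar_yellow from where it was at the start of the episode above 0.03 m or angle between jar_yellow's own z axis and vertical above 0.35 rad).
It fails at once if the magenta paint jar is moved by more than 30 mm or tipped (distance of jar_magenta from where it was at the start of the episode above 0.03 m or angle between jar_magenta's own z axis and vertical above 0.35 rad).
It fails at once if the black paint jar is moved by more than 30 mm or tipped (distance of jar_black from where it was at the start of the episode above 0.03 m or angle between jar_black's own z axis and vertical above 0.35 rad).
It fails at once if the flask is tipped over (more than 0.6 rad) (angle between flask's own z axis and vertical above 0.6 rad).
It also fails if it takes over 61 s, if anything falls off the work surface, if the arm or the gripper's body presses on something with over 40 N, if the wrist force passes 120 N, or if a joint passes its speed limit or range.

## Working session

There is one attempt and no reset: what is moved stays moved. The work goes in short steps, Python scripts to look and compute and a tool call to move; the robot and the scene stay as the last step left them, time stands still between calls to the robot, and variables do not carry over. Pictures are saved under pics/ and viewed, at most 10 in all, crops included, and the job is handed in when it is done.

Besides the shell and the picture viewer there is one more tool, called after "Call:" as name(argument=value, ...), one argument or row to a line, values as JSON. jog_arm: Moves the arm, as the interface text tells. Its arguments: {"type":"object","properties":{"series":{"type":"array","items":{"type":"object","properties":{"jaw":{"type":"number"},"slide":{"type":"array","items":{"type":"number"}},"roll":{"type":"number"}}}},"newtons":{"type":"number"}},"required":["series"]}

```bash
ls; mkdir -p pics; cat > h.py <<'E'
import numpy as np, cv2
from plant import readout, vision, ticket, manip
def grab(n):
    c=vision.get_calibration(n); im,d=vision.grab_frame(n); return im,d,c
def R(c):
    r=np.array(c["rotation"],float); 
    return r if r.shape==(3,3) else cv2.Rodrigues(r)[0]
def pts(d,c,mask):
    v,u=np.nonzero(mask&(d>0)); z=d[v,u]; K=np.array(c["mtx"])
    p=np.stack([(u-K[0,2])/K[0,0]*z,(v-K[1,2])/K[1,1]*z,z],1)
    return p@R(c).T+np.array(c["position"])
def save(n,im): cv2.imwrite("pics/"+n,im[:,:,::-1])
E
python3 - <<'E'
from h import *
o=readout.get_obs(); print(o["time_s"],o["eef_pos"],o["ee_rot"],o["finger_gap"])
for n in ["top","side"]:
    im,d,c=grab(n); save(n+"0.png",im); np.savez(n+"0.npz",im=im,d=d)
    print(n,c)
    for t in ["stopper","flask","counter","jar_yellow","jar_magenta","jar_black"]:
        for r in vision.regions_of(n,t)[:4]:
            p=pts(d,c,r["region"])
            print(t,round(r["score"],2),r["bbox"],np.median(p,0).round(3),p.min(0).round(3),p.max(0).round(3))
print(readout.get_obs()["time_s"])
E
```

```text
pics
0.0 [ 0.1375493  -0.53197758  0.22882679] [-3.11473898e+00 -3.95779079e-01 -2.27823805e-04] 0.9955625256030081
top {'mtx': array([[530.32447266,   0.        , 325.984429  ],
       [  0.        , 530.32447266, 247.40762711],
       [  0.        ,   0.        ,   1.        ]]), 'position': array([ 0.44695258, -0.03139807,  1.1584835 ]), 'rotation': array([-2.19198952,  2.16969797, -0.120423  ])}
stopper 0.88 [352.4, 341.4, 385.6, 374.5] [ 0.325 -0.139  0.04 ] [ 0.291 -0.173  0.032] [ 0.355 -0.109  0.084]
stopper 0.82 [273.1, 272.3, 315.6, 314.3] [0.456 0.016 0.052] [ 0.411 -0.027 -0.006] [0.499 0.067 0.11 ]
stopper 0.69 [334.0, 285.8, 370.5, 314.0] [ 0.448 -0.105  0.04 ] [ 0.414 -0.143 -0.004] [ 0.482 -0.073  0.085]
flask 0.98 [327.9, 175.6, 370.7, 226.2] [ 0.65  -0.091  0.073] [ 0.603 -0.14  -0.003] [ 0.706 -0.044  0.119]
counter 0.9 [171.4, 234.7, 208.9, 274.3] [0.534 0.223 0.098] [0.493 0.196 0.045] [0.57  0.268 0.135]
counter 0.39 [336.3, 282.2, 374.2, 314.5] [ 0.449 -0.105  0.04 ] [ 0.414 -0.145 -0.005] [ 0.483 -0.073  0.085]
jar_yellow 0.67 [428.7, 254.9, 472.4, 284.6] [ 0.
[... 963 characters left out ...]
0.412 -0.094 -0.001] [0.559 0.062 0.107]
flask 0.8 [291.7, 192.5, 339.5, 259.9] [ 0.63  -0.066  0.069] [ 0.602 -0.294 -0.002] [ 0.834 -0.042  0.118]
counter 0.75 [203.3, 293.2, 257.9, 343.5] [0.527 0.237 0.093] [0.491 0.189 0.053] [0.583 0.262 0.132]
counter 0.36 [384.7, 246.1, 420.6, 291.7] [ 0.441 -0.095  0.041] [ 0.414 -0.18  -0.001] [ 0.509 -0.071  0.083]
jar_yellow 0.7 [412.7, 187.4, 446.2, 240.4] [ 0.5   -0.288  0.059] [ 0.477 -0.458 -0.002] [ 0.622 -0.274  0.099]
jar_magenta 0.65 [330.6, 166.3, 356.2, 217.3] [ 0.685 -0.239  0.06 ] [ 0.664 -0.455 -0.   ] [ 0.853 -0.225  0.098]
jar_black 0.96 [222.0, 201.0, 259.5, 257.4] [0.735 0.016 0.064] [ 0.719 -0.025  0.001] [0.78  0.036 0.098]
0.7
```

View pics/top0.png

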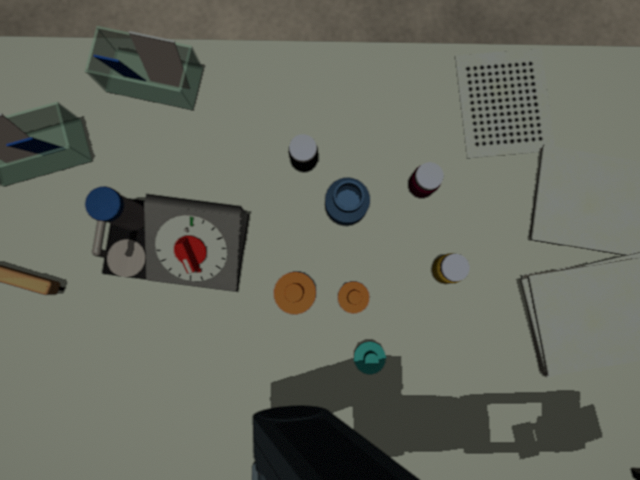

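```bash
python3 - <<'E'
import cv2,numpy as np
a=cv2.imread("pics/top0.png")[265:385,260:400]; b=cv2.imread("pics/side0.png")[235:340,320:500]
a=cv2.resize(a,(467,400),interpolation=2); b=cv2.resize(b,(333,400*333//333),interpolation=2)
c=cv2.imread("pics/top0.png")[180:300,140:240]; c=cv2.resize(c,(333,400),interpolation=2)
cv2.imwrite("pics/crop1.png",np.hstack([a,c]))
E
```

```text
(no output)
```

View pics/crop1.png

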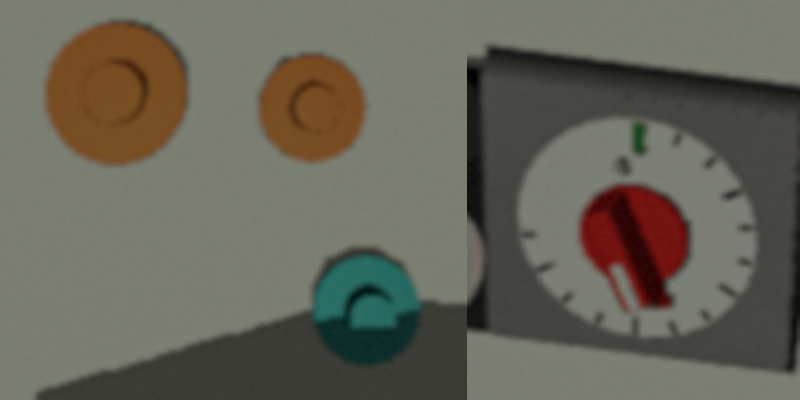

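View pics/side0.png

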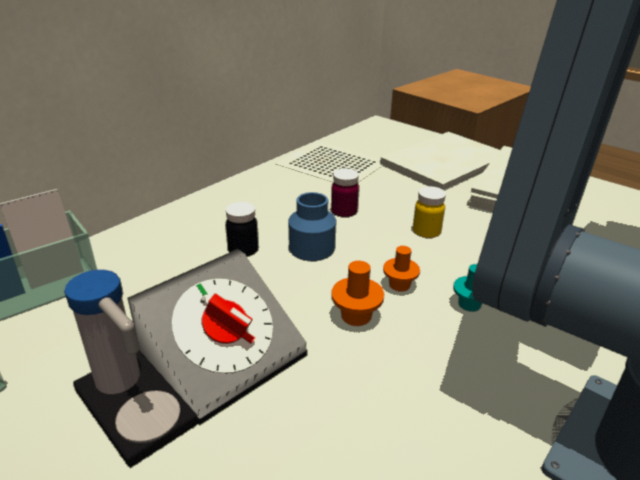

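The top view shows three stopper candidates: large orange (295,292), small orange (353,297) and turquoise (370,357). The turquoise one is ruled out. Of the two orange ones, the one at (353,297) is smaller (collar about 33 px, against 43 px), so it is the one meant, and the crop confirms this. The flask is at (348,200). The dial centre is near (190,249), with the green mark at (192,221). The red pointer's striped end points down-slope at about (195,270).

```bash
cat > m.py <<'E'
from h import *
def circ(p,thr=None):
    x,y=p[:,0],p[:,1]; return cv2.minEnclosingCircle(p[:,:2].astype(np.float32)), p.mean(0).round(4), len(p)
Z={}
for n in ["top","side"]:
    f=np.load(n+"0.npz"); c=vision.get_calibration(n); im,d=f["im"],f["d"]
    K=np.array(c["mtx"]); v,u=np.mgrid[:480,:640]
    p=(np.stack([(u-K[0,2])/K[0,0]*d,(v-K[1,2])/K[1,1]*d,d],-1)@R(c).T+np.array(c["position"]))
    ok=d>0
    near=lambda x,y,r:ok&(np.hypot(p[...,0]-x,p[...,1]-y)<r)
    P=lambda m:p[m]
    print(n,"grip top",circ(P(near(.445,-.105,.04)&(p[...,2]>.076))),"z",np.median(P(near(.445,-.105,.04)&(p[...,2]>.07))[:,2]))
    print(n,"collar",circ(P(near(.445,-.105,.05)&(p[...,2]>.034)&(p[...,2]<.044))))
    m=near(.65,-.09,.06)&(p[...,2]>.109); print(n,"rim",circ(P(m)),np.median(P(m)[:,2]))
    hsv=cv2.cvtColor(im,cv2.COLOR_RGB2HSV); h,s,vv=cv2.split(hsv)
    a=near(.54,.22,.12)
    g=a&(h>45)&(h<85)&(s>100); print(n,"green",P(g).mean(0).round(4),g.sum())
    red=a&((h<8)|(h>172))&(s>120); q=P(red); print(n,"red",q.mean(0).round(4),red.sum())
    w=a&(s<60)&(vv>110)&(p[...,2]>.03)&(p[...,2]<.13); q=P(w)
    A=np.c_[q[:,:2],np.ones(len(q))]
    for _ in range(4):
        k=np.linalg.lstsq(A,q[:,2],rcond=None)[0]; e=abs(A@k-q[:,2]); i=e<np.percentile(e,80); A,q=A[i],q[i]
    nn=np.array([-k[0],-k[1],1]); nn/=np.linalg.norm(nn)
    print(n,"dial normal",nn.round(4),"tilt",np.degrees(np.arccos(nn[2])).round(1),"yaw",np.degrees(np.arctan2(-nn[1],-nn[0])).round(2))
    # ellipse centre of the white dial: in-plane enclosing circle
    up=np.array([nn[2]*-nn[0],nn[2]*-nn[1],0]);up[2]=-(up@nn)/nn[2];up=np.array([0,0,1])-nn[2]*nn;up/=np.linalg.norm(up);rt=np.cross(up,nn)
    o=q.mean(0); loc=np.c_[(q-o)@rt,(q-o)@up]; cc,r=cv2.minEnclosingCircle(loc.astype(np.float32)); C=o+rt*cc[0]+up*cc[1]; print(n,"dial centre",C.round(4),r)
    q=P(red|(a&(((p-C)@nn)>.008)&(np.hypot((p-C)@rt,(p-C)@up)<.055))); L=np.c_[(q-C)@rt,(q-C)@up,(q-C)@nn]
    L=L[L[:,2]>.028]; mu=L[:,:2].mean(0); U,S,V=np.linalg.svd(L[:,:2]-mu); 
    print(n,"bar mean",mu.round(4),"dir",V[0].round(3),"clockwise deg",np.degrees(np.arctan2(V[0][0],V[0][1])).round(1),"extent",((L[:,:2]-mu)@V[0]).min().round(3),((L[:,:2]-mu)@V[0]).max().round(3),"h",L[:,2].max().round(3),"mean along", (mu@V[0]).round(3),len(L))
    wh=a&(s<90)&(vv>110)&(((p-C)@nn)>.012)&(np.hypot((p-C)@rt,(p-C)@up)<.055); q=P(wh); print(n,"white stripe in plane",((q-C)@rt).mean().round(3),((q-C)@up).mean().round(3),wh.sum())
    Z[n]=1
E
python3 m.py
```

```text
top grip top (((0.44850459694862366, -0.10622385144233704), 0.013771175406873226), array([ 0.4487, -0.106 ,  0.0798]), 139) z 0.07964909658326391
top collar (((0.4483599066734314, -0.10621131211519241), 0.03391174599528313), array([ 0.4482, -0.1057,  0.0395]), 631)
top rim (((0.650974452495575, -0.0908542051911354), 0.03110102005302906), array([ 0.6506, -0.0904,  0.1142]), 244) 0.11423053108561543
top green [0.5964 0.2208 0.1065] 12
top red [0.5363 0.2225 0.0993] 782
top dial normal [-0.4895  0.0616  0.8698] tilt 29.6 yaw -7.17
top dial centre [0.5435 0.2277 0.0749] 0.07292938977479935
top bar mean [0.0009 0.0031] dir [ 0.41  -0.912] clockwise deg 155.8 extent -0.031 0.037 h 0.053 mean along -0.002 397
top white stripe in plane 0.004 -0.016 61
side grip top (((0.44744253158569336, -0.1059110015630722), 0.015661446377635002), array([ 0.4467, -0.1043,  0.0799]), 140) z 0.0798327211251566
side collar (((0.4481244385242462, -0.1063571572303772), 0.035317715257406235), array([ 0.443 , -0.0977,  0.04  ]), 542)
side rim (((0.6493257284164429, -0.09280715137720108), 0.034793030470609665), array([ 0.6497, -0.0891,  0.1133]), 276) 0.1135851575538934
side green [0.5871 0.2264 0.0995] 52
side red [0.5279 0.2381 0.0942] 1647
side dial normal [-0.4921  0.0647  0.8681] tilt 29.8 yaw -7.49
side dial centre [0.5442 0.2256 0.0746] 0.12397479265928268
side bar mean [-0.0052 -0.0022] dir [ 0.403 -0.915] clockwise deg 156.2 extent -0.033 0.033 h 0.052 mean along -0.0 817
side white stripe in plane 0.004 -0.012 125
```

Call:
jog_arm(
  series=[
    {"jaw": -1,"slide": [0.1,0.14,0],"roll": 0.15},
    {"jaw": -1,"slide": [0.2,0.28,0],"roll": 0.3},
    {"jaw": -1,"slide": [0.3,0.42,0],"roll": 0.45},
    {"jaw": -1,"slide": [0.41,0.57,0],"roll": 0.6},
    {"jaw": -1,"slide": [0.52,0.71,0],"roll": 0.75},
  ],
)

```text
time_s: 1.32
eef_pos: [0.2943, -0.318, 0.2299]
ee_rot: [2.724, 1.565, 0.0]
wrist_force: [0.3, -0.0, 0.5]
finger_gap: 0.998
grasp_force: 0.0
```

Call:
jog_arm(
  series=[
    {"jaw": -1,"slide": [0.1,0.14,0],"roll": 0.1},
    {"jaw": -1,"slide": [0.2,0.28,0],"roll": 0.2},
    {"jaw": -1,"slide": [0.3,0.42,0],"roll": 0.3},
    {"jaw": -1,"slide": [0.41,0.57,0],"roll": 0.386},
    {"jaw": -1,"slide": [0.515,0.71,0],"roll": 0.386},
  ],
)

```text
time_s: 1.95
eef_pos: [0.4491, -0.1049, 0.23]
ee_rot: [2.357, 2.075, 0.001]
wrist_force: [0.7, -1.0, 0.4]
finger_gap: 1.002
grasp_force: 0.0
```

```bash
cat > w.py <<'E'
from h import *
import sys
def P(d,c):
    K=np.array(c["mtx"]); v,u=np.mgrid[:480,:640]
    return np.stack([(u-K[0,2])/K[0,0]*d,(v-K[1,2])/K[1,1]*d,d],-1)@R(c).T+np.array(c["position"])
def ring(n,x,y,z,r,name=None):
    im,d,c=grab(n); p=P(d,c)
    if name: save(name,im)
    m=(d>0)&(np.hypot(p[...,0]-x,p[...,1]-y)<r)&(abs(p[...,2]-z)<.004); q=p[m]
    if len(q)<5: return None
    cc,rr=cv2.minEnclosingCircle(q[:,:2].astype(np.float32)); return np.round(cc,4),round(rr,4),q.mean(0).round(4),len(q)
E
python3 - <<'E'
from w import *
for _ in range(3): o=readout.get_obs(); print(o["eef_pos"],o["joints"].round(2))
print(ring("wrist",.448,-.106,.080,.03,"w1.png")); print(ring("wrist",.448,-.106,.040,.05))
E
```

```text
[ 0.4490514  -0.10490185  0.22999414] [-0.47  0.1   1.74 -0.    1.31 -0.34]
[ 0.4490514  -0.10490185  0.22999414] [-0.47  0.1   1.74 -0.    1.31 -0.34]
[ 0.4490514  -0.10490185  0.22999414] [-0.47  0.1   1.74 -0.    1.31 -0.34]
(array([ 0.4487, -0.1059]), 0.0141, array([ 0.4487, -0.1054,  0.0799]), 896)
(array([ 0.4486, -0.1059]), 0.034, array([ 0.4493, -0.1023,  0.0399]), 2992)
```

Call:
jog_arm(
  series=[
    {"jaw": -1,"slide": [0,-0.003,-0.14]},
    {"jaw": -1,"slide": [0,-0.003,-0.28]},
    {"jaw": -1,"slide": [0,-0.003,-0.42]},
    {"jaw": -1,"slide": [0,-0.003,-0.53]},
    {"jaw": -1,"slide": [0,-0.003,-0.573]},
  ],
)

```text
invalid input at $.series[0]: expected keys jaw, slide, roll
```

Call:
jog_arm(
  series=[
    {"jaw": 1,"slide": [0,0,0]},
    {"jaw": 1,"slide": [0,0,0]},
    {"jaw": 1,"slide": [0,0,0]},
    {"jaw": 1,"slide": [0,0,0]},
    {"jaw": 1,"slide": [0,0,0]},
  ],
  newtons=25,
)

```text
invalid input at $.series[0]: expected keys jaw, slide, roll
```

Call:
jog_arm(
  series=[
    {"jaw": -1,"slide": [0,-0.003,-0.14],"roll": 0},
    {"jaw": -1,"slide": [0,-0.003,-0.28],"roll": 0},
    {"jaw": -1,"slide": [0,-0.003,-0.42],"roll": 0},
    {"jaw": -1,"slide": [0,-0.003,-0.53],"roll": 0},
    {"jaw": -1,"slide": [0,-0.003,-0.573],"roll": 0},
  ],
)

```text
time_s: 2.68
eef_pos: [0.4467, -0.1076, 0.0562]
ee_rot: [-2.358, -2.072, 0.002]
wrist_force: [0.2, -0.3, -0.3]
finger_gap: 1.002
grasp_force: 0.0
```

Call:
jog_arm(
  series=[
    {"jaw": 1,"slide": [0,0,0],"roll": 0},
    {"jaw": 1,"slide": [0,0,0],"roll": 0},
    {"jaw": 1,"slide": [0,0,0],"roll": 0},
    {"jaw": 1,"slide": [0,0,0],"roll": 0},
    {"jaw": 1,"slide": [0,0,0],"roll": 0},
  ],
  newtons=25,
)

```text
time_s: 3.3
eef_pos: [0.4483, -0.1075, 0.0581]
ee_rot: [2.359, 2.074, 0.0]
wrist_force: [-1.3, -0.5, -1.0]
finger_gap: 0.513
grasp_force: 0.0
```

Call:
jog_arm(
  series=[
    {"jaw": 1,"slide": [0,0,0],"roll": 0},
    {"jaw": 1,"slide": [0,0,0],"roll": 0},
    {"jaw": 1,"slide": [0,0,0],"roll": 0},
    {"jaw": 1,"slide": [0,0,0],"roll": 0},
    {"jaw": 1,"slide": [0,0,0],"roll": 0},
  ],
)

```text
time_s: 3.92
eef_pos: [0.448, -0.1074, 0.0577]
ee_rot: [-2.359, -2.074, 0.0]
wrist_force: [0.0, -0.3, 0.8]
finger_gap: 0.29
grasp_force: 25.0
```

Call:
jog_arm(
  series=[
    {"jaw": 1,"slide": [0,0,0.08],"roll": 0},
    {"jaw": 1,"slide": [0,0,0.2],"roll": 0},
    {"jaw": 1,"slide": [0,0,0.35],"roll": 0},
    {"jaw": 1,"slide": [0,0,0.48],"roll": 0},
    {"jaw": 1,"slide": [0,0,0.55],"roll": 0},
  ],
)

```text
time_s: 4.55
eef_pos: [0.4486, -0.1076, 0.2247]
ee_rot: [2.357, 2.073, 0.002]
wrist_force: [-0.5, -0.5, -2.1]
finger_gap: 0.289
grasp_force: 25.0
```

Call:
jog_arm(
  series=[
    {"jaw": 1,"slide": [0.12,0.01,0],"roll": 0},
    {"jaw": 1,"slide": [0.28,0.02,0],"roll": 0},
    {"jaw": 1,"slide": [0.44,0.03,0],"roll": 0},
    {"jaw": 1,"slide": [0.58,0.04,0],"roll": 0},
    {"jaw": 1,"slide": [0.673,0.05,0],"roll": 0},
  ],
)

```text
time_s: 5.18
eef_pos: [0.6513, -0.0921, 0.2215]
ee_rot: [-2.358, -2.074, 0.001]
wrist_force: [-0.4, -0.9, -1.3]
finger_gap: 0.289
grasp_force: 25.0
```

```bash
python3 - <<'E'
from w import *
o=readout.get_obs(); e=o["eef_pos"]; print(e)
for n in ["top","side","wrist"]:
    print(n,"rim",ring(n,.6507,-.091,.1142,.045), "collar",ring(n,.6507,-.091,e[2]+.008-.065+.040,.05,n+"2.png"),"plug region pts")
E
```

```text
[ 0.65134574 -0.09211761  0.22147204]
top rim (array([ 0.6323, -0.109 ]), 0.0092, array([ 0.6312, -0.1102,  0.1151]), 20) collar (array([ 0.6274, -0.0922]), 0.0176, array([ 0.625 , -0.0893,  0.2035]), 76) plug region pts
side rim (array([ 0.651, -0.09 ]), 0.0335, array([ 0.6491, -0.0895,  0.114 ]), 239) collar (array([ 0.6493, -0.0908]), 0.0347, array([ 0.6431, -0.082 ,  0.2038]), 354) plug region pts
wrist rim (array([ 0.6528, -0.0843]), 0.0302, array([ 0.6555, -0.0696,  0.1145]), 807) collar (array([ 0.6495, -0.0903]), 0.0338, array([ 0.6517, -0.0731,  0.2041]), 6013) plug region pts
```

View pics/side2.png

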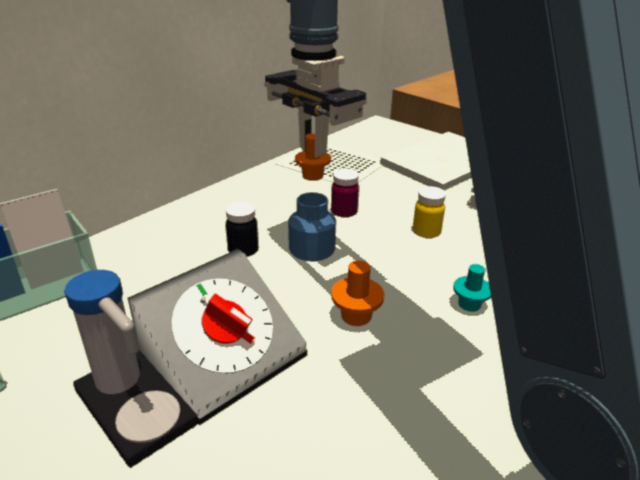

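Side view: the stopper at (313,165) hangs upright directly above the flask's neck at (312,200), with about 1.5 mm to correct in x.

Call:
jog_arm(
  series=[
    {"jaw": 1,"slide": [0.005,0,-0.04],"roll": 0},
    {"jaw": 1,"slide": [0.005,0,-0.1],"roll": 0},
    {"jaw": 1,"slide": [0.005,0,-0.15],"roll": 0},
    {"jaw": 1,"slide": [0.005,0,-0.19],"roll": 0},
    {"jaw": 1,"slide": [0.005,0,-0.22],"roll": 0},
  ],
)

```text
time_s: 6.1
eef_pos: [0.6512, -0.0924, 0.1559]
ee_rot: [-2.359, -2.074, 0.0]
wrist_force: [-0.2, -0.0, -1.5]
finger_gap: 0.29
grasp_force: 25.0
```

Call:
jog_arm(
  series=[
    {"jaw": 1,"slide": [0,0,-0.01],"roll": 0},
    {"jaw": 1,"slide": [0,0,-0.02],"roll": 0},
    {"jaw": 1,"slide": [0,0,-0.03],"roll": 0},
    {"jaw": 1,"slide": [0,0,-0.04],"roll": 0},
    {"jaw": 1,"slide": [0,0,-0.04],"roll": 0},
  ],
)

```text
time_s: 6.72
eef_pos: [0.6514, -0.0924, 0.1445]
ee_rot: [-2.359, -2.074, 0.0]
wrist_force: [-0.7, -0.3, -1.3]
finger_gap: 0.296
grasp_force: 25.0
```

Call:
jog_arm(
  series=[
    {"jaw": 1,"slide": [0,0,-0.003],"roll": 0},
    {"jaw": 1,"slide": [0,0,-0.006],"roll": 0},
    {"jaw": 1,"slide": [0,0,-0.01],"roll": 0},
    {"jaw": 1,"slide": [0,0,-0.013],"roll": 0},
    {"jaw": 1,"slide": [0,0,-0.013],"roll": 0},
  ],
)

```text
time_s: 7.35
eef_pos: [0.6515, -0.0925, 0.1409]
ee_rot: [2.359, 2.074, 0.0]
wrist_force: [0.7, -0.2, -1.7]
finger_gap: 0.289
grasp_force: 25.0
```

Call:
jog_arm(
  series=[
    {"jaw": 1,"slide": [0,0,-0.004],"roll": 0},
    {"jaw": 1,"slide": [0,0,-0.004],"roll": 0},
    {"jaw": -0.2,"slide": [0,0,-0.004],"roll": 0},
    {"jaw": -0.2,"slide": [0,0,-0.004],"roll": 0},
    {"jaw": -0.2,"slide": [0,0,-0.004],"roll": 0},
  ],
)

```text
time_s: 7.98
eef_pos: [0.6515, -0.0924, 0.1394]
ee_rot: [-2.359, -2.074, 0.0]
wrist_force: [0.1, 0.5, 1.3]
finger_gap: 0.557
grasp_force: 0.0
```

Call:
jog_arm(
  series=[
    {"jaw": -0.2,"slide": [0,0,0],"roll": 0},
    {"jaw": -0.2,"slide": [0,0,0.02],"roll": 0},
    {"jaw": -0.2,"slide": [0,0,0.08],"roll": 0},
    {"jaw": 1,"slide": [0,0,0.24],"roll": 0},
    {"jaw": 1,"slide": [0,0,0.4],"roll": 0},
  ],
)

```text
time_s: 8.6
eef_pos: [0.6515, -0.0924, 0.2622]
ee_rot: [2.359, 2.074, 0.001]
wrist_force: [0.7, 0.5, -0.8]
finger_gap: 0.429
grasp_force: 0.0
```

```bash
cat > chk.py <<'E'
from w import *
e=readout.get_obs()["eef_pos"]; print(e)
for n in ["top","side","wrist"]:
    print(n,"grip top",ring(n,.651,-.091,.163,.03,n+"3.png"),"collar",ring(n,.651,-.091,.123,.05),"shoulder/body",ring(n,.651,-.091,.07,.07))
E
python3 chk.py
```

```text
[ 0.65146336 -0.09238781  0.26224713]
top grip top None collar (array([ 0.6475, -0.0904]), 0.0328, array([ 0.6432, -0.1031,  0.1228]), 78) shoulder/body (array([ 0.6434, -0.0758]), 0.0449, array([ 0.647, -0.054,  0.07 ]), 85)
side grip top (array([ 0.6513, -0.0903]), 0.0156, array([ 0.649 , -0.0892,  0.1628]), 109) collar (array([ 0.651 , -0.0906]), 0.0357, array([ 0.6445, -0.0842,  0.1233]), 383) shoulder/body (array([ 0.6496, -0.0892]), 0.0485, array([ 0.6308, -0.0674,  0.0704]), 286)
wrist grip top (array([ 0.6522, -0.0909]), 0.0141, array([ 0.6522, -0.0903,  0.1629]), 1278) collar (array([ 0.652, -0.091]), 0.0341, array([ 0.6527, -0.0866,  0.1229]), 4065) shoulder/body (array([ 0.6516, -0.0905]), 0.0479, array([ 0.6538, -0.069 ,  0.0708]), 1320)
```

The stopper is home: its collar top is at z = 0.123 and it is coaxial with the flask to within 1 mm. Next I plan the knob push, with the closed fingers working as a stick following the bar.

```bash
cat > knob.py <<'E'
from h import *
C=np.array([.544,.227,.074]); y=np.radians(7.3)
n=np.array([-.5*np.cos(y),.5*np.sin(y),.866]); up=np.array([.866*np.cos(y),-.866*np.sin(y),.5]); rt=np.cross(up,n)
l=np.array([np.cos(y),-np.sin(y),0]); w=np.array([np.sin(y),np.cos(y),0])
g=np.stack(np.meshgrid(np.linspace(-.0175,.0175,15),np.linspace(-.0075,.0075,9),np.linspace(0,.06,31),indexing="ij"),-1).reshape(-1,3)
S=g[:,:1]*l+g[:,1:2]*w+g[:,2:]*[0,0,1]
def tcp(deg,extra=0,r=.025,h=.030):
    a=np.radians(deg); d=np.cos(a)*up+np.sin(a)*rt; t=-np.sin(a)*up+np.cos(a)*rt
    for s in np.arange(0,.06,.0005):
        q=S+r*d+s*t+h*n; b=np.c_[q@d,q@t,q@n]
        if not np.any((b[:,0]>-.033)&(b[:,0]<.05)&(abs(b[:,1])<.009)&(b[:,2]<.049)): break
    p=C+r*d+(s+extra)*t+h*n; q=S+p-C; disc=np.hypot(q@d,q@t)<.034
    return p+[0,0,.011], s, (q@n)[disc].min() if disc.any() else 9
E
python3 - <<'E'
from knob import *
e=np.array(readout.get_obs()["eef_pos"]); print(e, readout.get_obs()["finger_gap"])
for deg,x in [(156,.012)]+[(v,0) for v in range(156,-1,-12)]:
    p,s,m=tcp(deg,x); print(deg,p.round(4),"s",round(s,4),"min n",round(m,4),"frac step",((p-e)/.3).round(3)); e=p
E
```

```text
[ 0.65083517 -0.09222534  0.25819607] 0.04690918207587889
156 [0.4986 0.2603 0.0912] s 0.029 min n 0.0212 frac step [-0.507  1.175 -0.557]
156 [0.5014 0.2489 0.0937] s 0.029 min n 0.0212 frac step [ 0.009 -0.038  0.008]
144 [0.4964 0.2456 0.091 ] s 0.0335 min n 0.0212 frac step [-0.017 -0.011 -0.009]
132 [0.4916 0.2403 0.0887] s 0.0375 min n 0.0212 frac step [-0.016 -0.018 -0.008]
120 [0.4884 0.2325 0.0874] s 0.04 min n 0.0212 frac step [-0.011 -0.026 -0.004]
108 [0.4876 0.223  0.0876] s 0.041 min n 0.0212 frac step [-0.003 -0.031  0.001]
96 [0.4892 0.2133 0.0893] s 0.041 min n 0.0212 frac step [ 0.006 -0.033  0.006]
84 [0.4926 0.2042 0.0919] s 0.041 min n 0.0212 frac step [ 0.011 -0.03   0.009]
72 [0.4976 0.1962 0.0953] s 0.041 min n 0.0212 frac step [ 0.017 -0.027  0.011]
60 [0.5048 0.19   0.0999] s 0.04 min n 9 frac step [ 0.024 -0.021  0.015]
48 [0.514  0.1868 0.1054] s 0.0375 min n 9 frac step [ 0.031 -0.011  0.018]
36 [0.5243 0.1874 0.1112] s 0.0335 min n 9 frac step [0.034 0.002 0.019]
24 [0.5342 0.1918 0.1166] s 0.0285 min n 0.0262 frac step [0.033 0.015 0.018]
12 [0.5428 0.2002 0.1209] s 0.022 min n 0.0262 frac step [0.029 0.028 0.014]
0 [0.5484 0.2093 0.1235] s 0.017 min n 0.0262 frac step [0.019 0.03  0.009]
```

Call:
jog_arm(
  series=[
    {"jaw": 1,"slide": [-0.04,0.09,0],"roll": 0},
    {"jaw": 1,"slide": [-0.09,0.21,0],"roll": 0},
    {"jaw": 1,"slide": [-0.14,0.33,0],"roll": 0},
    {"jaw": 1,"slide": [-0.2,0.46,0],"roll": 0},
    {"jaw": 1,"slide": [-0.254,0.588,0],"roll": 0},
  ],
)

```text
time_s: 9.68
eef_pos: [0.5742, 0.0851, 0.2587]
ee_rot: [-2.359, -2.073, 0.002]
wrist_force: [0.2, 0.6, -1.5]
finger_gap: 0.003
grasp_force: 0.0
```

Call:
jog_arm(
  series=[
    {"jaw": 1,"slide": [-0.05,0.12,0],"roll": 0},
    {"jaw": 1,"slide": [-0.11,0.26,0],"roll": 0},
    {"jaw": 1,"slide": [-0.17,0.4,0],"roll": 0},
    {"jaw": 1,"slide": [-0.23,0.53,-0.05],"roll": 0},
    {"jaw": 1,"slide": [-0.254,0.588,-0.15],"roll": 0},
  ],
)

```text
time_s: 10.3
eef_pos: [0.4984, 0.2626, 0.2147]
ee_rot: [2.357, 2.077, 0.003]
wrist_force: [0.1, -0.3, -0.3]
finger_gap: 0.006
grasp_force: 0.0
```

```bash
python3 - <<'E'
from w import *
o=readout.get_obs(); print(o["eef_pos"],o["ee_rot"],o["finger_gap"],o["joints"].round(2))
im,d,c=grab("wrist"); save("w4.png",im)
# lower tip visible? points of the fingers near the TCP in the side view
im,d,c=grab("side"); p=P(d,c); e=np.array(o["eef_pos"])
m=(d>0)&(np.hypot(p[...,0]-e[0],p[...,1]-e[1])<.05)&(abs(p[...,2]-e[2]-.005)<.015); q=p[m]-e; print(len(q),q.min(0).round(4),q.max(0).round(4))
E
```

```text
[0.49835309 0.26260389 0.2146842 ] [2.35687669 2.07678614 0.00275879] 0.005912621542277985 [0.29 0.29 1.53 0.   1.32 0.41]
458 [-0.0205 -0.0069 -0.0097] [0.0147 0.0119 0.0199]
```

View pics/w4.png

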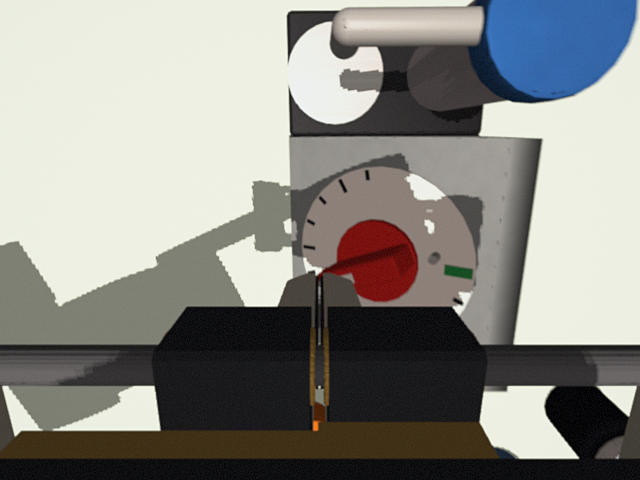

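The wrist view shows the knob disc at (377,260), the bar from (405,250) to about (320,275), the green mark at (458,271) and the stop pin at (433,257). The closed fingers are on the bar's +y side, and the way down is clear.

Call:
jog_arm(
  series=[
    {"jaw": 1,"slide": [0,0,-0.1],"roll": 0},
    {"jaw": 1,"slide": [0,0,-0.2],"roll": 0},
    {"jaw": 1,"slide": [0,0,-0.3],"roll": 0},
    {"jaw": 1,"slide": [0,0,-0.37],"roll": 0},
    {"jaw": 1,"slide": [0,0,-0.4],"roll": 0},
  ],
)

```text
time_s: 11.02
eef_pos: [0.4992, 0.2593, 0.0938]
ee_rot: [-2.36, -2.073, 0.003]
wrist_force: [1.3, -0.2, 0.1]
finger_gap: 0.003
grasp_force: 0.0
```

Call:
jog_arm(
  series=[
    {"jaw": 1,"slide": [0.008,-0.037,0.001],"roll": 0},
    {"jaw": 1,"slide": [-0.009,-0.048,-0.008],"roll": 0},
    {"jaw": 1,"slide": [-0.025,-0.066,-0.016],"roll": 0},
    {"jaw": 1,"slide": [-0.035,-0.092,-0.02],"roll": 0},
    {"jaw": 1,"slide": [-0.038,-0.123,-0.02],"roll": 0},
  ],
)

```text
time_s: 11.65
eef_pos: [0.4879, 0.223, 0.0895]
ee_rot: [2.359, 2.074, 0.002]
wrist_force: [-1.1, 2.6, 0.4]
finger_gap: 0.004
grasp_force: 1.1
```

```bash
cat > ang.py <<'E'
from w import *
from knob import *
def ang(name=None):
    for k in ["side","top"]:
        im,d,c=grab(k); p=P(d,c)
        if name: save(name+k+".png",im)
        L=(p-C); a=L@rt; b=L@up; z=L@n
        h,s,v=cv2.split(cv2.cvtColor(im,cv2.COLOR_RGB2HSV))
        m=(d>0)&(np.hypot(a,b)<.055)&(z>.04)&(z<.055)&((h<8)|(h>172))&(s>120)
        q=np.c_[a[m],b[m]]
        if len(q)<20: print(k,len(q)); continue
        V=np.linalg.svd(q-q.mean(0))[2][0]; g=(d>0)&(np.hypot(a,b)<.053)&(z>.012)&(z<.055)&((h<8)|(h>172))&(s>120)
        print(k,len(q),"deg cw",round(np.degrees(np.arctan2(V[0],V[1]))%180,1),"mean",q.mean(0).round(4))
o=readout.get_obs(); print(o["eef_pos"],o["wrist_force"])
import sys; ang(sys.argv[1] if len(sys.argv)>1 else None)
E
python3 ang.py k5
```

```text
[0.48785262 0.22302222 0.08950122] [-1.14760336  2.64165209  0.35029612]
side 400 deg cw 116.4 mean [-0.0143  0.0035]
top 40 deg cw 113.6 mean [0.0003 0.0076]
```

Call:
jog_arm(
  series=[
    {"jaw": 1,"slide": [0.005,-0.032,0.006],"roll": 0},
    {"jaw": 1,"slide": [0.017,-0.063,0.014],"roll": 0},
    {"jaw": 1,"slide": [0.033,-0.089,0.026],"roll": 0},
    {"jaw": 1,"slide": [0.057,-0.11,0.041],"roll": 0},
    {"jaw": 1,"slide": [0.088,-0.121,0.059],"roll": 0},
  ],
)

```text
time_s: 12.38
eef_pos: [0.5155, 0.1864, 0.107]
ee_rot: [2.359, 2.073, 0.001]
wrist_force: [0.5, 0.4, 0.9]
finger_gap: 0.008
grasp_force: 0.0
```

```bash
python3 ang.py k6
```

```text
[0.51548463 0.18636595 0.10696016] [0.50967837 0.41805991 0.94382714]
side 473 deg cw 67.6 mean [-0.0076 -0.0033]
top 0
```

```bash
python3 - <<'E'
import cv2
a=cv2.imread("pics/k6side.png")[240:380,140:330]; cv2.imwrite("pics/c6.png",cv2.resize(a,(760,560),interpolation=2))
from knob import *
e=np.array(readout.get_obs()["eef_pos"])-[0,0,.011]-C; print((e@rt).round(4),(e@up).round(4),(e@n).round(4))
E
```

```text
0.0435 -0.0077 0.0304
```

View pics/c6.png

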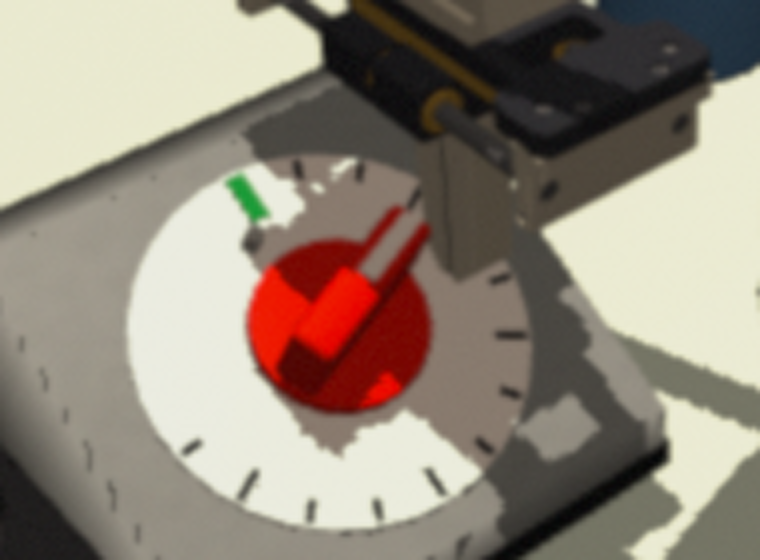

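The crop shows the nose at about (400,215), clockwise of the green mark (247,200), with the fingers against its clockwise side. The push is working, so I continue along the arc.

Call:
jog_arm(
  series=[
    {"jaw": 1,"slide": [0.034,0.004,0.019],"roll": 0},
    {"jaw": 1,"slide": [0.063,0.02,0.035],"roll": 0},
    {"jaw": 1,"slide": [0.078,0.035,0.044],"roll": 0},
    {"jaw": 1,"slide": [0.092,0.048,0.05],"roll": 0},
    {"jaw": 1,"slide": [0.1,0.058,0.054],"roll": 0},
  ],
)

```text
time_s: 13.1
eef_pos: [0.546, 0.2043, 0.1235]
ee_rot: [2.357, 2.073, 0.003]
wrist_force: [1.6, -3.7, 1.2]
finger_gap: 0.006
grasp_force: 1.6
```

```bash
python3 ang.py k7
```

```text
[0.54597319 0.20434367 0.1234568 ] [ 1.60571167 -3.6615055   1.17848094]
side 512 deg cw 7.9 mean [-0.0039 -0.005 ]
top 0
```

Call:
jog_arm(
  series=[
    {"jaw": 1,"slide": [0,0.004,0],"roll": 0},
    {"jaw": 1,"slide": [0,0.007,0],"roll": 0},
    {"jaw": 1,"slide": [0,0.01,0],"roll": 0},
    {"jaw": 1,"slide": [0,0.012,0],"roll": 0},
    {"jaw": 1,"slide": [0,0.014,0],"roll": 0},
  ],
)

```text
time_s: 13.82
eef_pos: [0.5439, 0.2089, 0.1225]
ee_rot: [-2.359, -2.074, 0.0]
wrist_force: [1.2, -2.0, 0.0]
finger_gap: 0.005
grasp_force: 1.1
```

```bash
python3 ang.py k8
```

```text
[0.54394607 0.20887028 0.12251442] [ 1.16420584 -1.99412852  0.04110752]
side 518 deg cw 0.3 mean [-0.0031 -0.0049]
top 0
```

Call:
jog_arm(
  series=[
    {"jaw": 1,"slide": [0,0.002,0],"roll": 0},
    {"jaw": 1,"slide": [0,0.004,0],"roll": 0},
    {"jaw": 1,"slide": [0,0.006,0],"roll": 0},
    {"jaw": 1,"slide": [0,0.007,0],"roll": 0},
    {"jaw": 1,"slide": [0,0.007,0],"roll": 0},
  ],
)

```text
time_s: 14.55
eef_pos: [0.5441, 0.21, 0.1226]
ee_rot: [2.358, 2.074, -0.002]
wrist_force: [0.3, -6.4, 2.6]
finger_gap: 0.009
grasp_force: 2.9
```

Call:
jog_arm(
  series=[
    {"jaw": 1,"slide": [0,0.002,0],"roll": 0},
    {"jaw": 1,"slide": [0,0.004,0],"roll": 0},
    {"jaw": 1,"slide": [0,0.005,0],"roll": 0},
    {"jaw": 1,"slide": [0,0.006,0],"roll": 0},
    {"jaw": 1,"slide": [0,0.006,0],"roll": 0},
  ],
)

```text
time_s: 15.18
eef_pos: [0.5442, 0.2102, 0.1226]
ee_rot: [2.357, 2.073, -0.005]
wrist_force: [1.5, -11.5, 2.3]
finger_gap: 0.006
grasp_force: 5.6
```

```bash
python3 ang.py k9
```

```text
[0.54415389 0.21016925 0.12261608] [  1.50212827 -11.49189769   2.3234388 ]
side 530 deg cw 178.2 mean [-0.0031 -0.0048]
top 4
```

The force rises (6 to 11.5 N) with no further motion, and the bar reads within 2° of zero, so the knob is at its stop. I back off and check.

Call:
jog_arm(
  series=[
    {"jaw": 1,"slide": [0,-0.02,0],"roll": 0},
    {"jaw": 1,"slide": [0,-0.05,0],"roll": 0},
    {"jaw": 1,"slide": [0,-0.05,0.1],"roll": 0},
    {"jaw": 1,"slide": [0,-0.05,0.25],"roll": 0},
    {"jaw": 1,"slide": [-0.1,-0.15,0.42],"roll": 0},
  ],
)

```text
time_s: 15.9
eef_pos: [0.5162, 0.1701, 0.2461]
ee_rot: [-2.357, -2.075, -0.0]
wrist_force: [-0.1, -0.9, 1.3]
finger_gap: 0.007
grasp_force: 0.0
```

Call:
jog_arm(
  series=[
    {"jaw": 1,"slide": [-0.1,-0.15,0.05],"roll": 0},
    {"jaw": 1,"slide": [-0.2,-0.3,0.05],"roll": 0},
    {"jaw": 1,"slide": [-0.3,-0.45,0.05],"roll": 0},
    {"jaw": 1,"slide": [-0.3,-0.5,0.05],"roll": 0},
    {"jaw": 1,"slide": [-0.3,-0.5,0.05],"roll": 0},
  ],
)

```text
time_s: 16.52
eef_pos: [0.4263, 0.019, 0.2608]
ee_rot: [2.362, 2.072, 0.002]
wrist_force: [-0.4, -0.0, 0.3]
finger_gap: 0.005
grasp_force: 0.0
```

```bash
python3 ang.py k10; python3 chk.py; python3 - <<'E'
import cv2,numpy as np
a=cv2.imread("pics/k10side.png")[150:400,130:470]; cv2.imwrite("pics/c10.png",cv2.resize(a,(800,588),interpolation=2))
E
```

```text
[0.42634853 0.01895848 0.26079222] [-0.40500383 -0.00696565  0.33428526]
side 511 deg cw 176.4 mean [-0.0033 -0.0052]
top 210 deg cw 178.9 mean [ 0.0004 -0.0002]
[0.42652584 0.02003783 0.26054485]
top grip top (array([ 0.6516, -0.091 ]), 0.0142, array([ 0.6513, -0.0909,  0.1628]), 167) collar (array([ 0.6518, -0.0908]), 0.0341, array([ 0.6499, -0.0908,  0.1228]), 666) shoulder/body (array([ 0.6509, -0.0904]), 0.048, array([ 0.6401, -0.0878,  0.0708]), 303)
side grip top (array([ 0.6503, -0.0904]), 0.0146, array([ 0.6492, -0.0894,  0.1631]), 104) collar (array([ 0.6524, -0.0908]), 0.0361, array([ 0.6448, -0.0841,  0.1233]), 391) shoulder/body (array([ 0.6491, -0.0892]), 0.0482, array([ 0.6314, -0.0676,  0.0705]), 285)
wrist grip top (array([ 0.6452, -0.0831]), 0.009, array([ 0.6448, -0.0826,  0.162 ]), 258) collar (array([ 0.6516, -0.0899]), 0.0341, array([ 0.6455, -0.0804,  0.1228]), 2887) shoulder/body (array([ 0.6506, -0.0902]), 0.0482, array([ 0.6327, -0.0721,  0.0706]), 1530)
```

View pics/c10.png

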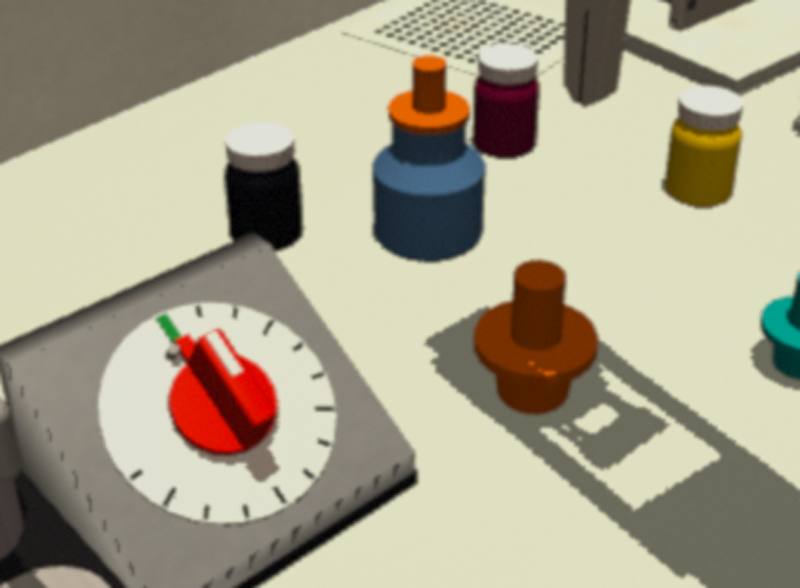

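The nose at (185,340) rests against the pin (175,352), right at the green mark (168,327). The stopper sits upright and home on the flask at (430,110), the jars are undisturbed, and the arm is clear of everything.

```bash
python3 -c "
from plant import ticket; print(ticket.close_job())"
```

```text
the job is handed in; nothing more can be done
None
```

I handed the job in at about 17 s of the 61 s limit: the red knob is back against its zero stop at the green mark, the small orange stopper is fully home and upright in the standing flask, and the jars were not touched; the judge's verdict was not shown.

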